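# Slide the fish tin home between the condiment pots

### The arm

A 6-joint arm with a two-finger parallel gripper is mounted at the origin on a cart in front of the work surface, level with it; the furniture and walls round the work are solid. World frame = base frame: x ahead of the robot, y to its left, z up, the work surface at z = 0. Lengths are in m, angles in degrees, forces in N, time in s.
With the tool pointing down it reaches from about 0.25 to 0.725 m from the base axis. Payload 9.7 kg.
Tool frame: the origin (TCP) lies where the fingers leave the gripper's body, on its centre line; the fingertips stand 73 mm ahead of it and the grasp point (between the pads) lies 54 mm ahead of it; z points along the fingers, y is the line along which they close (so a half turn about z gives the same grasp; the last joint's range is limited). The gripper opens to 85 mm and grips with 20 to 120 N. Pads are 22 mm wide; open, the fingers measure 114 mm over their backs; the gripper's body (76 mm by 85 mm) begins 54 mm behind the grasp point. The pads swing forward as they close: fully open they stand 13 mm farther back than shut.
Start: joints at [71.562, 4.979, 10.078, 95.1, 0, 90], TCP at [0.174, 0.522, 0.304] pointing down, gripper open.
Joint ranges: [-179.16, 179.16], [-48.56, 103.87], [-65.8, 70.77], [-126.05, 130.52], [-82.76, 87.17], [-180, 180]. Speed limits (degrees/s): [127.2, 127.2, 147.25, 180, 180, 180].

### API

Orientations are given as [roll, pitch, yaw] about the fixed x, y, z axes, in that order (R = Rz(yaw) Ry(pitch) Rx(roll)).
In Python, from workcell import sensors, imaging, bot gives the robot as it stands.
- The arm moves only by the tool apply_moves, never from a script. Its argument "rows" is a list of rows, each a list of 3 entries, a list of its own where there are three numbers: the shift along the tool's x, y, z in units of 10 cm (1.0 is 10 cm), then the turn, a rotation vector about the tool's x, y, z in units of 30 degrees (1.0 is 30 degrees), then the opening, from 0 (shut) to 1 (fully open). A call has 1 to 20 rows; each row is the pose to reach, as a shift and turn from the pose commanded when the call began, along the tool's axes at that moment; what a row does not reach only later rows make up. A row lasts 1/10 s, in which the tool goes at most 50 mm and 8.59 degrees, less where a joint would pass 70% of its speed; a pose out of reach is approached as far as the arm can. A call with a number of a shift or a turn outside -1 to 1 is refused whole. A call with a gripper value outside its range is refused whole. The fingers move at their own pace and stop on an object; "force" is the grip in N (left out, the last holds). Time passes only in rows, so rows that repeat a pose let the fingers close. It gives the time, the measured TCP pose, the force, the opening and the grip force at its end, in the units of the state.
- sensors.get_obs(): the state, without advancing time (a new reading comes with each control period).
- imaging.camera(name): name is "side" or "top" or "wrist"; returns (picture, depth): 480x640x3 uint8, red, green, blue; 480x640 float32, m along the optical axis (not along the pixel's ray), 0 where there is no reading.
- imaging.get_calibration(name): a dict with "intrinsics" (3x3 intrinsics, pixels), "world_from_camera" (4x4, takes a point from camera to world coordinates). Camera axes: x right, y down, z forward; pixel columns grow to the right and rows downward; lengths in m; the calibration is good to about 2 mm. A picture is of the moment at which its call begins: read the wrist's pose just before it. get_calibration takes no time and is no camera call; for the wrist camera it gives the pose at the moment of the call.
- bot.job_done(): hands the job in; it is judged then, once.
The state is a dict: "time": time; "q": joint angles; "qd": joint speeds; "joint_efforts": joint torques, N m; "ee_pos": TCP position; "tcp_rot": TCP orientation; "wrist_force": force on the tool from outside, world axes, zero at the start; "torque": the same for the moment, N m; "opening": finger opening in m; "grasp_force": force on a finger pad.
Only numpy, scipy, OpenCV 4.12 (cv2) and the standard library are available. Lean on these libraries where they do the work, as an engineer would, in place of code of your own. Each camera call takes 0.05 s, during which the arm holds its last target. There are 200 camera calls.

### The job

Push the round fish tin across the wooden hob cover, through the narrow gap between the two pot holders of the dark wooden condiment stand, until it sits fully home against both rubber buffers on the stand's back rail. Keep the tin flat on the board all the way, only pushing it with the fingers and never lifting or tipping it, then move the hand clear. Leave the garlic, the onion and the red-capped spice jar where they stand.

Things in the scene. Friction and masses are not known exactly. Their poses are not given: they have to be found in the camera images.
- tin: closed round food tin, upright cylinder 86.4 mm in diameter, 40 mm high, about 0.23 kg, loose on the hob cover to the right of the stand, before its open side; too wide to be gripped by most hands. Origin: centre of its underside; z up.
- hob_cover: flat pale wooden board, fixed, lying on the pan supports of the hob; 440 mm (x) by 500 mm (y), its top level at z = 0.070 m. Origin: below the board's centre at the level of the worktop (z = 0).
- stand: dark wooden condiment stand fixed on the hob cover, place and yaw vary. Origin: on the board's top, midway between its two pot holders (see cups); x points straight through the gap into the bay (to the robot's left, give or take the yaw), y towards the robot, z up. Behind the cups, side arms (14 mm wide, 22 high, along y = +84 and -84 mm) run back to a rail (30 high, front face at x = 106 mm).
- cup_near (a point): centre, at board level, of the pot holder nearer the robot (y = +84 mm in the stand's frame; the far one is its mirror at y = -84 mm): round dark wood cups 74 mm in diameter, 30 mm high, leaving a gap of 94 mm. A white open pot, 68 mm wide, its rim 52 mm above the board, is fixed in each.
- buffer_near (a point): centre, at board level, of the nearer rubber buffer (x = 100.5, y = +28 mm in the stand's frame; the far one is at y = -28 mm): two fixed black upright rods 12 mm in diameter, 27 mm high, against the back rail.
- home (a point): point on the board's top in the stand's bay, at x = 60 mm, y = 0 in the stand's frame: where the centre of the tin's underside lies when the tin touches both buffers.
- garlic: loose garlic bulb, 56 mm wide and high, near the far edge of the board; leave alone. Origin: centre of its underside.
- onion: loose red onion, 67 mm wide, 71 mm high, near the far edge of the board; leave alone. Origin: centre of its underside.
- spice_a: loose red-capped glass spice jar, 45 mm in diameter, 106 mm high, standing on the worktop to the left of the hob cover; leave alone. Origin: centre of its underside.
Things that resemble listed ones, but are neither listed nor needed, are in the scene too. There is more than one size of the tin; the one meant has the size given above.

How it is judged:
By the outcome, as a careful person would: the job done as asked, in the order asked, and still so for the second after the job is handed in, with the robot touching nothing.
It also fails if it takes over 56 s, if anything falls off the work surface, if the arm or the gripper's body presses on something with over 40 N, if the wrist force passes 120 N, or if a joint passes its speed limit or range.

## Working session

There is one attempt and no reset: what is moved stays moved. The work goes in short steps, Python scripts to look and compute and a tool call to move; the robot and the scene stay as the last step left them, time stands still between calls to the robot, and variables do not carry over. Pictures are saved under pics/ and viewed, at most 12 in all, crops included, and the job is handed in when it is done.

Besides the shell and the picture viewer there is one more tool, called after "Emit:" by a JSON object that holds its "method" and its "body". apply_moves: Moves the arm, as the interface text tells. Its arguments: {"type":"object","properties":{"rows":{"type":"array"},"force":{"type":"number"}},"required":["rows"]}

```bash
mkdir -p pics
python3 - <<'E'
from workcell import sensors, imaging, bot
import cv2, numpy as np
o=sensors.get_obs(); print(o)
for n in("top","side"):
    p,d=imaging.camera(n); c=imaging.get_calibration(n)
    np.savez(f"{n}.npz",p=p,d=d,K=c["intrinsics"],T=c["world_from_camera"])
    cv2.imwrite(f"pics/{n}0.png",p[:,:,::-1]); print(n,c)
E
```

```text
{'time': 0.0, 'q': array([7.15615652e+01, 5.01143127e+00, 1.00355157e+01, 9.50976401e+01,
       1.35904958e-03, 8.99984310e+01]), 'qd': array([ 0.01145802,  0.0058322 ,  0.15502814, -0.00500791,  0.0667952 ,
        0.01779588]), 'joint_efforts': array([-8.01509887e-04, -5.20386636e+01,  4.64805579e+01,  1.62046461e-02,
       -9.09073674e-05, -2.79171826e-05]), 'ee_pos': array([0.17391587, 0.52165774, 0.30318932]), 'tcp_rot': array([-1.79926444e+02, -1.36106275e-03,  1.61563132e+02]), 'wrist_force': array([ 0.32936221, -0.58949136,  1.1279175 ]), 'torque': array([-0.0043391 , -0.017034  , -0.04199056]), 'grasp_force': 0.0, 'opening': 0.08522571006432592}
top {'intrinsics': array([[539.68624109,   0.        , 319.4649403 ],
       [  0.        , 539.68624109, 247.04145664],
       [  0.        ,   0.        ,   1.        ]]), 'world_from_camera': array([[ 0.02495464, -0.99271186,  0.11790012,  0.42956606],
       [-0.99958156, -0.02650351, -0.01158737, -0.12802941],
       [ 0.01462769, -0.11756163, -0.99295785,  1.37348589],
       [ 0.        ,  0.        ,  0.        ,  1.        ]])}
side {'intrinsics': array([[501.5283407 ,   0.        , 330.01651658],
       [  0.        , 501.5283407 , 245.24210202],
       [  0.        ,   0.        ,   1.        ]]), 'world_from_camera': array([[ 0.99248991, -0.04992705,  0.1116739 ,  0.42829637],
       [-0.12231926, -0.41498137,  0.90157   , -1.32911137],
       [ 0.00132985, -0.908459  , -0.41797187,  0.61830631],
       [ 0.        ,  0.        ,  0.        ,  1.        ]])}
```

View pics/top0.png

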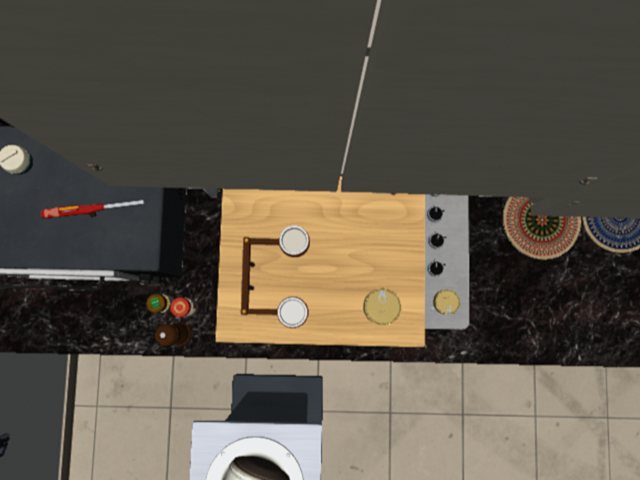

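View pics/side0.png

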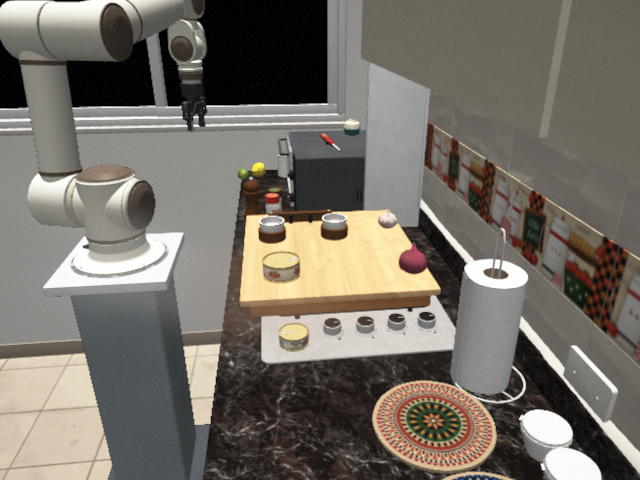

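The top view shows the tin at (382,306), pots at (294,240) and (292,312), and buffers at (251,264) and (251,288). The side view shows the garlic at (388,218) and the onion at (413,260), both near the far edge, plus a smaller tin off the board.

```bash
cat > h.py <<'E'
import numpy as np, cv2
def ray(K,T,u,v,z):
    d=T[:3,:3]@np.linalg.solve(K,[u,v,1.]); o=T[:3,3]
    return o+d*(z-o[2])/d[2]
def circ(mask,u,v):
    n,l,s,c=cv2.connectedComponentsWithStats(mask.astype(np.uint8)); i=l[v,u]
    cs,_=cv2.findContours((l==i).astype(np.uint8),cv2.RETR_EXTERNAL,cv2.CHAIN_APPROX_NONE)
    k=max(cs,key=cv2.contourArea); return cv2.minEnclosingCircle(k),cv2.fitEllipse(k),s[i]
E
python3 - <<'E'
from h import *
f=np.load("top.npz");p,d,K,T=[f[k] for k in"pdKT"]
hsv=cv2.cvtColor(p,cv2.COLOR_RGB2HSV)
for (u,v) in((382,306),(294,240),(292,312),(251,264),(251,288),(246,276),(340,270)): print((u,v),hsv[v,u],d[v,u])
white=(hsv[...,1]<60)&(hsv[...,2]>120)
for u,v in((294,240),(292,312)):
    c=circ(white,u,v); print(c); print(ray(K,T,*c[1][0],0.122))
# tin by height: world z of depth
v,u=np.mgrid[:480,:640]
P=np.stack([(u-K[0,2])/K[0,0]*d,(v-K[1,2])/K[1,1]*d,d],-1)@T[:3,:3].T+T[:3,3]
np.save("P.npy",P)
m=(abs(P[...,2]-0.11)<0.012)&(u>355)&(u<410)&(v>280)&(v<335)
c=circ(m,382,306);print("tin",c,ray(K,T,*c[1][0],0.11), P[306,382])
b=(hsv[...,2]<45)&(u>243)&(u<258)&(v>255)&(v<296)
n,l,s,ce=cv2.connectedComponentsWithStats(b.astype(np.uint8));
for i in range(1,n): print("buf",s[i],ce[i],ray(K,T,*ce[i],0.097))
for uu,vv in((221,190),(218,343),(424,346),(424,193)): print(ray(K,T,uu,vv,0.07))
f=np.load("side.npz");K,T=f["K"],f["T"]
for uu,vv in((388,228),(413,271)): print("veg",ray(K,T,uu,vv,0.07))
E
```

```text
(382, 306) [ 22 120 185] 1.260692
(294, 240) [ 21  26 208] 1.2828383
(292, 312) [ 21   8 219] 1.2577217
(251, 264) [100  77  20] 1.2822013
(251, 288) [103 112  16] 1.2716352
(246, 276) [ 12 184  68] 1.2726166
(340, 270) [ 17 127 207] 1.3072416
(((293.6546325683594, 239.74742126464844), 14.826857566833496), ((293.5632629394531, 239.76434326171875), (28.150676727294922, 28.874162673950195), 74.84944152832031), array([279, 226,  30,  29, 677], dtype=int32))
[ 0.59367011 -0.08167762  0.122     ]
(((291.9102478027344, 311.8435974121094), 15.179101943969727), ((292.0011291503906, 311.817626953125), (29.23781394958496, 29.45779800415039), 22.440555572509766), array([277, 297,  31,  30, 718], dtype=int32))
[ 0.42643598 -0.0832026   0.122     ]
tin (((382.322021484375, 306.9576416015625), 18.61858367919922), ((382.3393249511719, 306.9046630859375), (35.94240951538086, 36.408260345458984), 146.38421630859375), array([ 364,  289,   37,   37, 1075], dtype=int32)) [ 0.44301945 -0.29281347  0.11      ] [ 0.44512542 -0.29230676  0.10761745]
buf [249 262   5   4  15] [250.73333333 263.93333333] [0.53650537 0.01883933 0.097     ]
buf [248 274   5  16  26] [248.88461538 283.69230769] [0.48967026 0.02132493 0.097     ]
[0.71893987 0.1021035  0.07      ]
[0.3484036  0.09203089 0.07      ]
[ 0.35317085 -0.39868089  0.07      ]
[ 0.7255278  -0.39789018  0.07      ]
veg [ 0.75186779 -0.05021125  0.07      ]
veg [ 0.75100233 -0.31372824  0.07      ]
```

Emit:
{"method": "apply_moves", "body": {"rows": [[[-0.3,-0.3,0],[0,0,0.25],0.5],[[-0.6,-0.6,0],[0,0,0.5],0.5],[[-1,-1,0],[0,0,0.75],0.5],[[-1,-1,0],[0,0,1],0.5],[[-1,-1,0],[0,0,1],0.5]]}}

```text
time: 0.6
ee_pos: [0.2378, 0.3941, 0.3041]
tcp_rot: [180.0, -0.0, 131.3]
wrist_force: [0.1, 0.5, -0.1]
opening: 0.0427
grasp_force: 0.0
```

Emit:
{"method": "apply_moves", "body": {"rows": [[[-0.4,-0.2,0],[0,0,0.25],0.5],[[-0.8,-0.4,0],[0,0,0.5],0.5],[[-1,-0.5,0],[0,0,0.75],0.5],[[-1,-0.5,0],[0,0,1],0.5]]}}

```text
time: 1.0
ee_pos: [0.2664, 0.286, 0.3041]
tcp_rot: [180.0, 0.0, 101.4]
wrist_force: [0.6, 0.9, -0.3]
opening: 0.0426
grasp_force: 0.0
```

Emit:
{"method": "apply_moves", "body": {"rows": [[[-0.4,0.1,0],[0,0,0.2],0.5],[[-0.8,0.2,0],[0,0,0.39],0.5],[[-1,0.2,0],[0,0,0.39],0.5]]}}

```text
time: 1.3
ee_pos: [0.3065, 0.1923, 0.3037]
tcp_rot: [-180.0, 0.0, 89.9]
wrist_force: [0.8, 1.2, 0.1]
opening: 0.0427
grasp_force: 0.0
```

Emit:
{"method": "apply_moves", "body": {"rows": [[[-0.5,0.1,0],[0,0,0],0.5],[[-1,0.2,0],[0,0,0],0.5]]}}

```text
time: 1.5
ee_pos: [0.3253, 0.0948, 0.3037]
tcp_rot: [-180.0, -0.0, 90.3]
wrist_force: [1.5, 2.0, -0.2]
opening: 0.0427
grasp_force: 0.0
```

Emit:
{"method": "apply_moves", "body": {"rows": [[[-0.5,0.1,0],[0,0,0],0.5],[[-1,0.2,0],[0,0,0],0.5]]}}

```text
time: 1.7
ee_pos: [0.3448, -0.0041, 0.3039]
tcp_rot: [180.0, -0.0, 90.2]
wrist_force: [1.8, 0.3, -0.2]
opening: 0.0426
grasp_force: 0.0
```

Emit:
{"method": "apply_moves", "body": {"rows": [[[-0.5,0.1,0],[0,0,0],0.5],[[-1,0.2,0],[0,0,0],0.5],[[-1,0.2,0],[0,0,0],0.5]]}}

```text
time: 2.0
ee_pos: [0.365, -0.1072, 0.3031]
tcp_rot: [-179.9, 0.0, 89.7]
wrist_force: [0.1, 0.4, -0.8]
opening: 0.0426
grasp_force: 0.0
```

Emit:
{"method": "apply_moves", "body": {"rows": [[[-0.5,0.1,0],[0,0,0.2],0.5],[[-1,0.2,0],[0,0,0.4],0.5],[[-1,0.2,0],[0,0,0.4],0.5]]}}

```text
time: 2.3
ee_pos: [0.3852, -0.206, 0.3025]
tcp_rot: [-179.9, 0.0, 77.7]
wrist_force: [-1.0, 0.5, -1.1]
opening: 0.0426
grasp_force: 0.0
```

Run:
```python
from workcell import sensors, imaging
import cv2, numpy as np
o=sensors.get_obs(); print(o["ee_pos"],o["tcp_rot"])
c=imaging.get_calibration("wrist"); p,d=imaging.camera("wrist")
np.savez("w0.npz",p=p,d=d,K=c["intrinsics"],T=c["world_from_camera"])
cv2.imwrite("pics/w0.png",p[:,:,::-1]); print(c)
```

```text
[ 0.38523049 -0.20602133  0.30254142] [-1.79909041e+02  1.07221527e-02  7.77221442e+01]
{'intrinsics': array([[421.68410609,   0.        , 319.81716918],
       [  0.        , 421.68410609, 238.0660236 ],
       [  0.        ,   0.        ,   1.        ]]), 'world_from_camera': array([[ 0.97720035, -0.20171837, -0.06625079,  0.40199297],
       [-0.21231156, -0.93103332, -0.29681771, -0.12939793],
       [-0.00180811,  0.30411618, -0.95263323,  0.37324708],
       [ 0.        ,  0.        ,  0.        ,  1.        ]])}
```

View pics/w0.png

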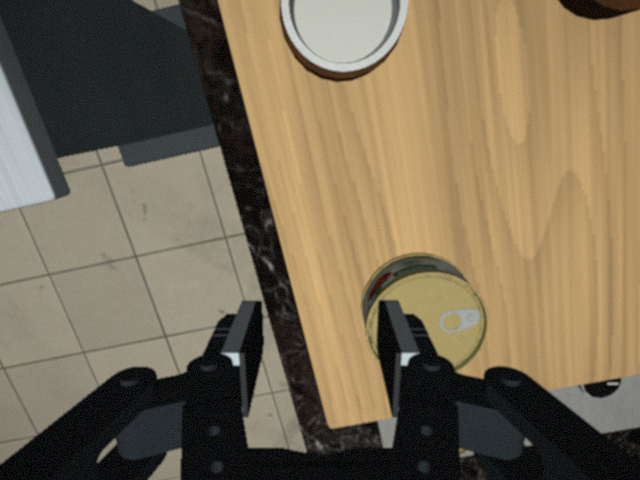

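The wrist view shows the tin lid at about (427,322), partly behind the right finger, and the near pot at (345,25). The finger linkages spread wide, to columns 125 and 515, so I need to check their height against the pot rims.

Run:
```python
from h import *
f=np.load("w0.npz");p,d,K,T=[f[k] for k in"pdKT"]
from scipy.spatial.transform import Rotation as R
v,u=np.mgrid[:480,:640]
P=np.stack([(u-K[0,2])/K[0,0]*d,(v-K[1,2])/K[1,1]*d,d],-1)@T[:3,:3].T+T[:3,3]
Rt=R.from_euler("xyz",[-179.909,0.0107,77.722],degrees=True).as_matrix(); t=[0.38523,-0.20602,0.30254]
Q=(P-t)@Rt
g=(d>0)&(P[...,2]>0.16)
for z0 in np.arange(-0.02,0.08,0.008):
    m=g&(Q[...,2]>z0)&(Q[...,2]<z0+0.008)
    if m.sum()>5: q=Q[m]; print(round(z0,3),m.sum(),"y",q[:,1].min().round(3),q[:,1].max().round(3),"x",q[:,0].min().round(3),q[:,0].max().round(3))
m=(abs(P[...,2]-0.11)<0.006)
pts=P[m&(P[...,1]<-0.2)]; 
(c,r)=cv2.minEnclosingCircle(pts[:,:2].astype(np.float32).reshape(-1,1,2)); print("tin",c,r,len(pts))
# pot rim
m=(abs(P[...,2]-0.122)<0.005)&(P[...,1]>-0.15)
cv2.imwrite("m.png",m*255.); q=P[m]; A=np.c_[2*q[:,:2],np.ones(len(q))]; s=np.linalg.lstsq(A,(q[:,:2]**2).sum(1),rcond=None)[0]; print("pot",s[:2],np.sqrt(s[2]+s[0]**2+s[1]**2),len(q))
```

```text
-0.02 1935 y -0.025 0.024 x 0.016 0.019
-0.012 11534 y -0.062 0.062 x 0.006 0.019
-0.004 10113 y -0.062 0.061 x 0.003 0.019
0.004 6113 y -0.059 0.058 x -0.012 0.018
0.012 12594 y -0.056 0.056 x -0.012 0.015
0.02 3370 y -0.054 0.053 x 0.002 0.015
0.028 2112 y -0.041 0.041 x -0.011 0.013
0.036 1587 y -0.035 0.035 x -0.011 0.012
0.044 1493 y -0.035 0.035 x -0.011 0.012
0.052 1262 y -0.035 0.035 x -0.011 0.012
0.06 747 y -0.034 0.034 x -0.011 0.012
0.068 71 y -0.022 0.022 x -0.009 0.01
tin (0.44280925393104553, -0.2924630641937256) 0.043652020394802094 6730
pot [ 0.42447526 -0.08329374] 0.03111800763337517 1665[ WARN:0@0.490] global loadsave.cpp:1063 imwrite_ Unsupported depth image for selected encoder is fallbacked to CV_8U.
```

Emit:
{"method": "apply_moves", "body": {"rows": [[[-0.5,0,0],[0,0,0.25],0.35],[[-1,0,0],[0,0,0.5],0.35],[[-1,0,0],[0,0,0.7],0.35],[[-1,0,0],[0,0,0.7],0.35]]}}

```text
time: 2.75
ee_pos: [0.3634, -0.3001, 0.3036]
tcp_rot: [-179.9, -0.0, 56.9]
wrist_force: [0.1, 0.9, 0.9]
opening: 0.0299
grasp_force: 0.0
```

Emit:
{"method": "apply_moves", "body": {"rows": [[[-0.12,0.3,0.2],[0,0,0],0.35],[[-0.23,0.6,0.5],[0,0,0],0.35],[[-0.23,0.6,0.9],[0,0,0],0.35],[[-0.23,0.6,0.9],[0,0,0],0.35],[[-0.23,0.6,0.9],[0,0,0],0.35]]}}

```text
time: 3.25
ee_pos: [0.4012, -0.351, 0.2147]
tcp_rot: [-179.9, -0.0, 57.2]
wrist_force: [0.9, 0.0, 0.6]
opening: 0.0298
grasp_force: 0.0
```

Emit:
{"method": "apply_moves", "body": {"rows": [[[0,0.03,0.3],[0,0,0],0.35],[[0,0.03,0.57],[0,0,0],0.35],[[0,0.03,0.57],[0,0,0],0.35],[[0,0.03,0.57],[0,0,0],0.35]]}}

```text
time: 3.65
ee_pos: [0.4039, -0.3542, 0.1597]
tcp_rot: [179.9, 0.0, 57.0]
wrist_force: [-0.6, -0.7, 0.3]
opening: 0.0298
grasp_force: 0.0
```

Emit:
{"method": "apply_moves", "body": {"rows": [[[0.1,0,0],[0,0,0],0.35],[[0.15,0,0],[0,0,0],0.35],[[0.2,0,0],[0,0,0],0.35],[[0.25,0,0],[0,0,0],0.35],[[0.3,0,0],[0,0,0],0.35],[[0.35,0,0],[0,0,0],0.35],[[0.4,0,0],[0,0,0],0.35],[[0.45,0,0],[0,0,0],0.35],[[0.5,0,0],[0,0,0],0.35],[[0.55,0,0],[0,0,0],0.35],[[0.6,0,0],[0,0,0],0.35],[[0.65,0,0],[0,0,0],0.35],[[0.7,0,0],[0,0,0],0.35],[[0.75,0,0],[0,0,0],0.35],[[0.8,0,0],[0,0,0],0.35],[[0.85,0,0],[0,0,0],0.35],[[0.9,0,0],[0,0,0],0.35],[[0.95,0,0],[0,0,0],0.35],[[1,0,0],[0,0,0],0.35],[[1,0,0],[0,0,0],0.35]]}}

```text
time: 5.65
ee_pos: [0.4582, -0.27, 0.1567]
tcp_rot: [-180.0, -0.0, 56.9]
wrist_force: [0.1, 0.2, 0.2]
opening: 0.0299
grasp_force: 0.0
```

```bash
cat > look.py <<'E'
from workcell import sensors, imaging
from h import *
import sys
n=sys.argv[1]
o=sensors.get_obs(); print(o["time"],o["ee_pos"],o["tcp_rot"],o["wrist_force"])
c=imaging.get_calibration("wrist"); p,d=imaging.camera("wrist"); K,T=c["intrinsics"],c["world_from_camera"]
cv2.imwrite(f"pics/{n}.png",p[:,:,::-1])
v,u=np.mgrid[:480,:640]
P=np.stack([(u-K[0,2])/K[0,0]*d,(v-K[1,2])/K[1,1]*d,d],-1)@T[:3,:3].T+T[:3,3]
hsv=cv2.cvtColor(p,cv2.COLOR_RGB2HSV)
def fit(q):
    for _ in range(4):
        A=np.c_[2*q[:,:2],np.ones(len(q))]; s=np.linalg.lstsq(A,(q[:,:2]**2).sum(1),rcond=None)[0]
        r=np.sqrt(s[2]+s[0]**2+s[1]**2); e=np.hypot(*(q[:,:2]-s[:2]).T)-r; q=q[abs(e)<2.5*e.std()+1e-4]
    return s[:2].round(4),r.round(4),len(q)
m=(abs(P[...,2]-0.110)<0.005)&(hsv[...,1]>80)&(hsv[...,2]>70)
k,l,s,_=cv2.connectedComponentsWithStats(m.astype(np.uint8)); i=1+s[1:,4].argmax()
q=P[l==i]; cc,r=cv2.minEnclosingCircle(q[:,:2].astype(np.float32).reshape(-1,1,2)); print("tin enclosing",np.round(cc,4),round(r,4),len(q))
m=(abs(P[...,2]-0.121)<0.004)&(hsv[...,1]<60)&(hsv[...,2]>100)
k,l,s,ce=cv2.connectedComponentsWithStats(m.astype(np.uint8))
for i in range(1,k):
    if s[i,4]>200: print("pot",fit(P[l==i]))
E
python3 look.py w1
```

```text
5.65 [ 0.45819296 -0.27001002  0.15673108] [-1.79982183e+02 -3.63247467e-02  5.69065189e+01] [0.12641664 0.17515926 0.1675887 ]
tin enclosing [ 0.4864 -0.2274] 0.0445 64033
```

View pics/w1.png

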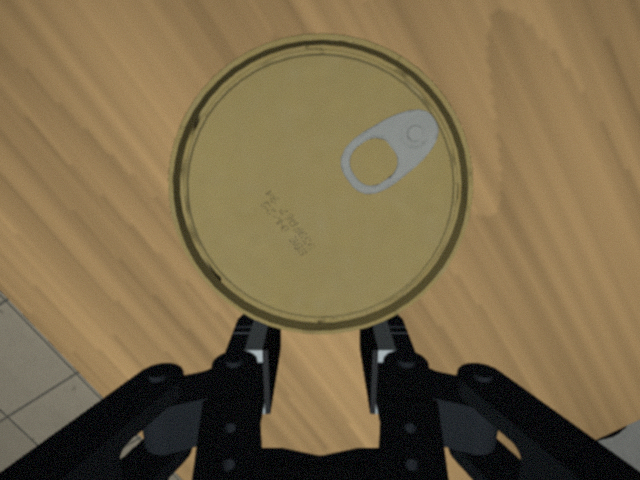

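The tin is centred between the fingers, with its lid at (321,183), so the push is going straight.

Emit:
{"method": "apply_moves", "body": {"rows": [[[0.06,0,0],[0,0,0],0.35],[[0.12,0,0],[0,0,0],0.35],[[0.18,0,0],[0,0,0],0.35],[[0.24,0,0],[0,0,0],0.35],[[0.3,0,0],[0,0,0],0.35],[[0.36,0,0],[0,0,0],0.35],[[0.4,0,0],[0,0,0],0.35],[[0.41,0,0],[0,0,0],0.35],[[0.41,0,0],[0,0,0],0.35],[[0.41,0,0],[0,0,0],0.35],[[0.35,0,0],[0,0,0],0.35],[[0.1,0,0],[0,0,0],0.35],[[0.1,0,0],[0,0,0],0.35],[[0.1,0,0],[0,0,0],0.35]]}}

```text
time: 7.1
ee_pos: [0.463, -0.2629, 0.157]
tcp_rot: [180.0, -0.0, 56.8]
wrist_force: [0.2, 0.0, -0.4]
opening: 0.0298
grasp_force: 0.0
```

```bash
python3 look.py w2
```

```text
7.1 [ 0.46298454 -0.26287195  0.15695106] [ 1.79994206e+02 -1.06835589e-02  5.67807613e+01] [ 0.18327255  0.04113717 -0.43210688]
tin enclosing [ 0.5085 -0.1923] 0.0436 58228
```

Emit:
{"method": "apply_moves", "body": {"rows": [[[0,0.2,0],[0,0,-0.2],0.35],[[0.1,0.43,0],[0,0,-0.4],0.35],[[0.18,0.43,0],[0,0,-0.6],0.35],[[0.18,0.43,0],[0,0,-0.8],0.35],[[0.18,0.43,0],[0,0,-1],0.35],[[0.18,0.43,0],[0,0,-1],0.35],[[0.18,0.43,0],[0,0,-1],0.35]]}}

```text
time: 7.85
ee_pos: [0.5093, -0.2705, 0.1569]
tcp_rot: [-180.0, -0.0, 86.7]
wrist_force: [-0.1, -0.2, -0.7]
opening: 0.0301
grasp_force: 0.0
```

Emit:
{"method": "apply_moves", "body": {"rows": [[[0,0,0],[0,0,-0.1],0.35],[[0,0,0],[0,0,-0.1],0.35],[[0,0,0],[0,0,-0.1],0.35]]}}

```text
time: 8.15
ee_pos: [0.5092, -0.2707, 0.1569]
tcp_rot: [180.0, 0.0, 89.7]
wrist_force: [0.3, 0.1, -0.1]
opening: 0.0298
grasp_force: 0.0
```

```bash
python3 look.py w3
python3 - <<'E'
from workcell import imaging
from h import *
c=imaging.get_calibration("top");K,T=c["intrinsics"],c["world_from_camera"]
p,d=imaging.camera("top"); cv2.imwrite("pics/top1.png",cv2.resize(p[180:360,190:440,::-1],None,fx=3,fy=3))
E
```

```text
8.15 [ 0.50917622 -0.27073944  0.1569061 ] [1.79996998e+02 1.10161837e-03 8.97046435e+01] [ 0.25006559  0.08032056 -0.10782207]
tin enclosing [ 0.5087 -0.1921] 0.0434 62218
```

View pics/w3.png

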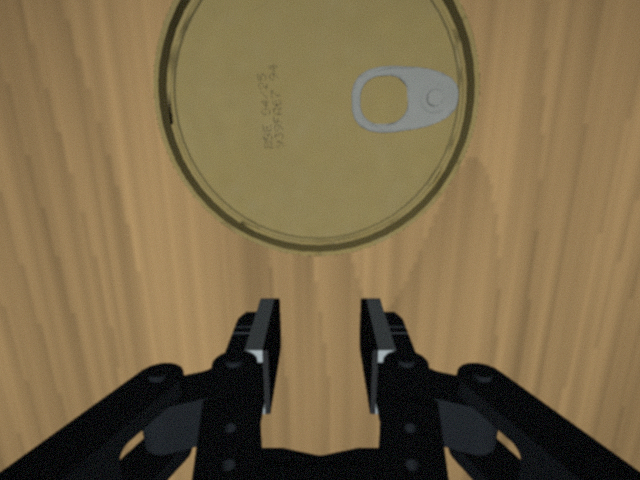

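View pics/top1.png

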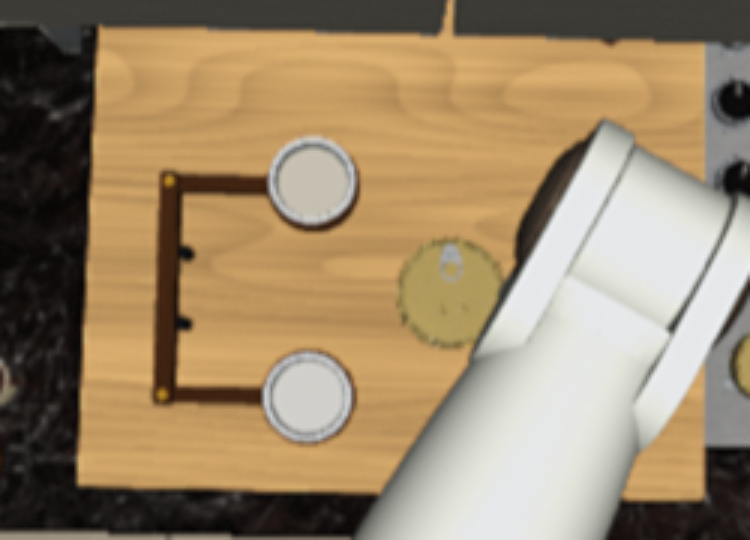

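The wrist view shows the tin lid centred ahead of the fingers, with its bottom edge at (315,248). The top crop shows the tin at (452,291), in line with the gap between the pots at (312,182) and (308,397).

Emit:
{"method": "apply_moves", "body": {"rows": [[[0.15,0,0],[0,0,0],0.35],[[0.22,0,0],[0,0,0],0.35],[[0.27,0,0],[0,0,0],0.35],[[0.32,0,0],[0,0,0],0.35],[[0.37,0,0],[0,0,0],0.35],[[0.42,0,0],[0,0,0],0.35],[[0.47,0,0],[0,0,0],0.35],[[0.52,0,0],[0,0,0],0.35],[[0.57,0,0],[0,0,0],0.35],[[0.62,0,0],[0,0,0],0.35],[[0.65,0,0],[0,0,0],0.35],[[0.65,0,0],[0,0,0],0.35]]}}

```text
time: 9.45
ee_pos: [0.5093, -0.2053, 0.1569]
tcp_rot: [-180.0, -0.0, 89.9]
wrist_force: [0.1, -0.2, -1.0]
opening: 0.0297
grasp_force: 0.0
```

```bash
python3 look.py w4
```

```text
9.45 [ 0.50932585 -0.20526932  0.15687761] [-1.79999037e+02 -2.22598162e-02  8.98912314e+01] [ 0.05736811 -0.22684557 -0.96414202]
tin enclosing [ 0.5096 -0.1533] 0.0437 64264
pot (array([ 0.4432, -0.1094]), np.float64(0.0041), 1107)
pot (array([ 0.576, -0.109]), np.float64(0.0037), 961)
```

View pics/w4.png

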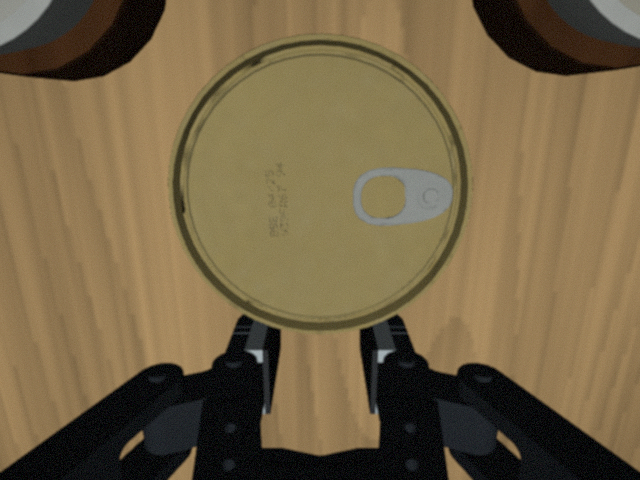

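The cup edges at columns 165 and 473 lie symmetric about the tin, so it is centred on the gap. Now I push through.

Emit:
{"method": "apply_moves", "body": {"rows": [[[0.05,0,0],[0,0,0],0.35],[[0.1,0,0],[0,0,0],0.35],[[0.15,0,0],[0,0,0],0.35],[[0.2,0,0],[0,0,0],0.35],[[0.25,0,0],[0,0,0],0.35],[[0.3,0,0],[0,0,0],0.35],[[0.35,0,0],[0,0,0],0.35],[[0.4,0,0],[0,0,0],0.35],[[0.45,0,0],[0,0,0],0.35],[[0.5,0,0],[0,0,0],0.35],[[0.55,0,0],[0,0,0],0.35],[[0.6,0,0],[0,0,0],0.35],[[0.6,0,0],[0,0,0],0.35]]}}

```text
time: 10.8
ee_pos: [0.5095, -0.1451, 0.1569]
tcp_rot: [180.0, -0.0, 89.9]
wrist_force: [-1.0, -0.7, -0.2]
opening: 0.0301
grasp_force: 0.0
```

```bash
python3 look.py w5
```

```text
10.8 [ 0.50948359 -0.14511471  0.15694851] [ 1.79994949e+02 -1.75562916e-02  8.98996010e+01] [-0.96088223 -0.69167617 -0.2242399 ]
tin enclosing [ 0.5096 -0.0941] 0.0449 65750
pot (array([ 0.5918, -0.0809]), np.float64(0.031), 6361)
pot (array([ 0.4261, -0.0823]), np.float64(0.031), 6308)
```

Emit:
{"method": "apply_moves", "body": {"rows": [[[0.05,0,0],[0,0,0],0.35],[[0.1,0,0],[0,0,0],0.35],[[0.15,0,0],[0,0,0],0.35],[[0.2,0,0],[0,0,0],0.35],[[0.25,0,0],[0,0,0],0.35],[[0.3,0,0],[0,0,0],0.35],[[0.35,0,0],[0,0,0],0.35],[[0.4,0,0],[0,0,0],0.35],[[0.45,0,0],[0,0,0],0.35],[[0.5,0,0],[0,0,0],0.35],[[0.55,0,0],[0,0,0],0.35],[[0.6,0,0],[0,0,0],0.35],[[0.65,0,0],[0,0,0],0.35],[[0.66,0,0],[0,0,0],0.35]]}}

```text
time: 12.25
ee_pos: [0.5096, -0.0792, 0.1569]
tcp_rot: [180.0, -0.0, 89.9]
wrist_force: [-0.5, -2.1, 1.2]
opening: 0.0301
grasp_force: 0.8
```

```bash
python3 look.py w6
```

```text
12.25 [ 0.50961451 -0.07923656  0.15688509] [ 1.79999986e+02 -5.25510376e-03  8.98887314e+01] [-0.48385405 -2.11152997  1.18048835]
tin enclosing [ 0.5095 -0.0284] 0.0444 65932
pot (array([ 0.5891, -0.0756]), np.float64(0.0261), 2516)
pot (array([ 0.4294, -0.0763]), np.float64(0.0253), 2445)
```

View pics/w6.png

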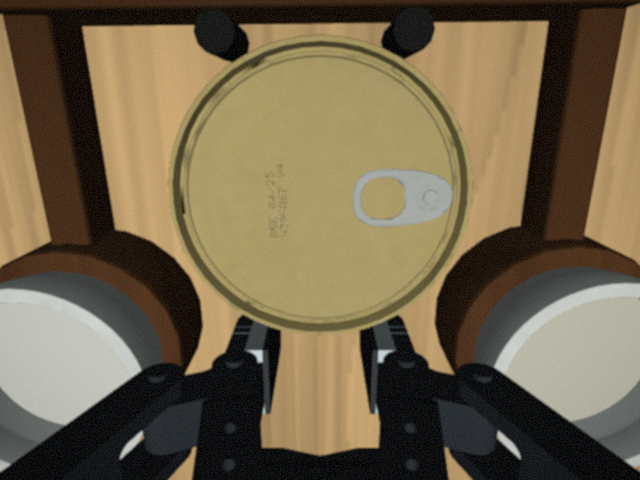

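The tin lies just short of the two buffers at (218,32) and (408,32). I push on in small steps and watch the force.

Emit:
{"method": "apply_moves", "body": {"rows": [[[0.02,0,0],[0,0,0],0.35],[[0.03,0,0],[0,0,0],0.35],[[0.04,0,0],[0,0,0],0.35],[[0.05,0,0],[0,0,0],0.35],[[0.05,0,0],[0,0,0],0.35]]}}

```text
time: 12.8
ee_pos: [0.5096, -0.0747, 0.1568]
tcp_rot: [-180.0, -0.0, 89.9]
wrist_force: [0.2, -0.6, 0.9]
opening: 0.0298
grasp_force: 0.4
```

Emit:
{"method": "apply_moves", "body": {"rows": [[[0.01,0,0],[0,0,0],0.35],[[0.02,0,0],[0,0,0],0.35],[[0.02,0,0],[0,0,0],0.35]]}}

```text
time: 13.1
ee_pos: [0.5094, -0.0738, 0.1569]
tcp_rot: [-180.0, 0.2, 89.8]
wrist_force: [-2.0, -8.3, 0.7]
opening: 0.0296
grasp_force: 4.1
```

Emit:
{"method": "apply_moves", "body": {"rows": [[[0.01,0,0],[0,0,0],0.35],[[0.01,0,0],[0,0,0],0.35]]}}

```text
time: 13.3
ee_pos: [0.5092, -0.0735, 0.157]
tcp_rot: [-179.9, 0.3, 89.8]
wrist_force: [-2.3, -14.9, 2.3]
opening: 0.03
grasp_force: 6.2
```

```bash
python3 look.py w7
```

```text
13.3 [ 0.50922906 -0.0734587   0.15695406] [-179.94564684    0.25486142   89.76554549] [ -2.25575084 -14.9040772    2.3298633 ]
tin enclosing [ 0.5097 -0.0237] 0.0449 65960
pot (array([ 0.5886, -0.0738]), np.float64(0.0245), 2274)
pot (array([ 0.4296, -0.0745]), np.float64(0.0238), 2208)
```

View pics/w7.png

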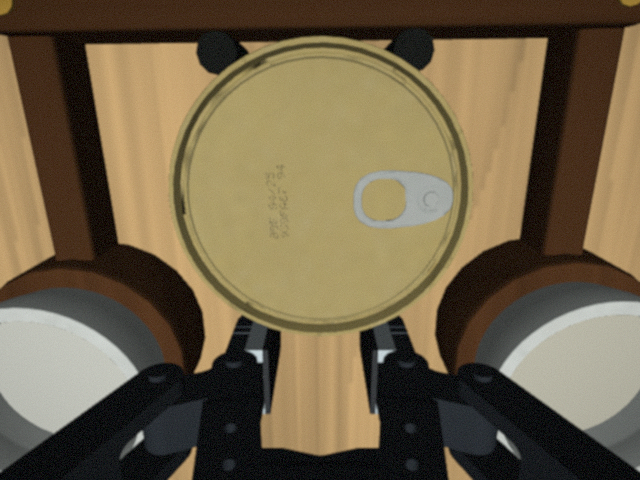

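Contact is firm, but the buffers' midpoint at column 315 lies left of the tin's centre at 321. That puts the tin 1–2 mm off the stand's axis, so I'll measure the buffers.

Run:
```python
from workcell import imaging
from h import *
c=imaging.get_calibration("wrist"); p,d=imaging.camera("wrist"); K,T=c["intrinsics"],c["world_from_camera"]
hsv=cv2.cvtColor(p,cv2.COLOR_RGB2HSV)
v,u=np.mgrid[:480,:640]
P=np.stack([(u-K[0,2])/K[0,0]*d,(v-K[1,2])/K[1,1]*d,d],-1)@T[:3,:3].T+T[:3,3]
g=p.max(2)
for u0 in(190,385):
    m=(g<50)&(abs(P[...,2]-0.097)<0.003)&(u>u0)&(u<u0+60)&(v<75)
    q=P[m]; c2,r=cv2.minEnclosingCircle(q[:,:2].astype(np.float32).reshape(-1,1,2)); print(m.sum(),q.mean(0),c2,r)
# rail front edge on top: brown at z .1
for u0 in(110,150,300,480,530):
    col=[vv for vv in range(0,60) if abs(P[vv,u0,2]-0.1)<0.003]
    if col: print(u0,P[max(col),u0])
```

```text
1577 [0.48077578 0.01989597 0.09764808] (0.481540322303772, 0.021821806207299232) 0.009068038314580917
1474 [0.5360608  0.02076181 0.09765784] (0.5365089774131775, 0.022844312712550163) 0.008981293067336082
110 [0.45113809 0.02386314 0.09780542]
150 [0.46224788 0.02383912 0.09766526]
300 [0.50413273 0.02418844 0.09760226]
480 [0.55384089 0.02458192 0.09869307]
530 [0.56717689 0.02489817 0.09952071]
```

Emit:
{"method": "apply_moves", "body": {"rows": [[[-0.1,0,0],[0,0,0],0.35],[[-0.22,0,0],[0,0,-0.03],0],[[-0.22,0,0],[0,0,-0.03],0],[[-0.22,0,0],[0,0,-0.03],0],[[-0.22,0,0],[0,0,-0.03],0],[[-0.22,0,0],[0,0,-0.03],0]]}}

```text
time: 14.0
ee_pos: [0.5096, -0.0934, 0.1569]
tcp_rot: [-180.0, -0.0, 90.8]
wrist_force: [0.9, -0.1, -0.2]
opening: 0.0
grasp_force: 0.0
```

Emit:
{"method": "apply_moves", "body": {"rows": [[[0.05,-0.01,0],[0,0,0],0],[[0.08,-0.01,0],[0,0,0],0],[[0.1,-0.01,0],[0,0,0],0],[[0.12,-0.01,0],[0,0,0],0],[[0.14,-0.01,0],[0,0,0],0],[[0.16,-0.01,0],[0,0,0],0],[[0.16,-0.01,0],[0,0,0],0]]}}

```text
time: 14.7
ee_pos: [0.5084, -0.0776, 0.1569]
tcp_rot: [-180.0, -0.0, 90.8]
wrist_force: [-0.8, -0.1, -0.3]
opening: -0.0002
grasp_force: 0.0
```

Emit:
{"method": "apply_moves", "body": {"rows": [[[0.01,0,0],[0,0,0],0],[[0.02,0,0],[0,0,0],0],[[0.02,0,0],[0,0,0],0]]}}

```text
time: 15.0
ee_pos: [0.5081, -0.0766, 0.1569]
tcp_rot: [-180.0, 0.1, 90.7]
wrist_force: [-1.7, -5.4, 0.6]
opening: -0.0002
grasp_force: 3.1
```

Emit:
{"method": "apply_moves", "body": {"rows": [[[0.01,0,0],[0,0,0],0],[[0.02,0,0],[0,0,0],0],[[0.02,0,0],[0,0,0],0]]}}

```text
time: 15.3
ee_pos: [0.5078, -0.076, 0.157]
tcp_rot: [-179.9, 0.3, 90.6]
wrist_force: [-4.5, -15.8, 2.3]
opening: -0.0003
grasp_force: 8.1
```

Emit:
{"method": "apply_moves", "body": {"rows": [[[0,-0.01,0],[0,0,0],0],[[0,-0.02,0],[0,0,0],0],[[0,-0.03,0],[0,0,0],0],[[0,-0.03,0],[0,0,0],0]]}}

```text
time: 15.7
ee_pos: [0.5058, -0.0757, 0.1574]
tcp_rot: [179.9, 0.3, 90.7]
wrist_force: [2.1, -13.0, -0.0]
opening: 0.0002
grasp_force: 6.4
```

```bash
python3 look.py w8
```

```text
15.7 [ 0.50576991 -0.0757367   0.15737268] [179.91394676   0.25935994  90.65057405] [  2.07137093 -12.97550773  -0.03011427]
tin enclosing [ 0.5084 -0.0215] 0.0436 67274
pot (array([ 0.4276, -0.0788]), np.float64(0.0282), 2839)
pot (array([ 0.5895, -0.0774]), np.float64(0.0277), 2591)
pot (array([ 0.4079, -0.1077]), np.float64(0.0023), 235)
```

View pics/w8.png

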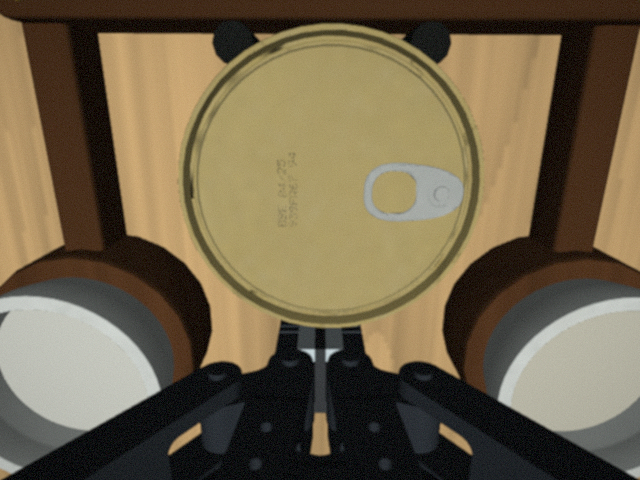

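The tin now sits centred at column 330, between the buffers at 233 and 430, and touches both. Next I move the hand clear.

Emit:
{"method": "apply_moves", "body": {"rows": [[[-0.02,0,0],[0,0,0],0],[[-0.05,0,0],[0,0,0],0],[[-0.1,0,0],[0,0,0],0],[[-0.2,0.02,0],[0,0,0],0],[[-0.4,0.02,0],[0,0,0],0],[[-0.6,0.02,0],[0,0,0],0],[[-0.8,0.02,0],[0,0,0],0],[[-1,0.02,0],[0,0,0],0],[[-1,0.02,-0.3],[0,0,0],0],[[-1,0.02,-0.6],[0,0,0],0],[[-1,0.02,-0.6],[0,0,0],0]]}}

```text
time: 16.85
ee_pos: [0.5098, -0.175, 0.221]
tcp_rot: [179.7, 0.1, 90.7]
wrist_force: [-0.4, -0.1, -0.5]
opening: 0.0001
grasp_force: 0.0
```

```bash
python3 look.py w9
python3 - <<'E'
from workcell import imaging
from h import *
p,d=imaging.camera("top"); c=imaging.get_calibration("top");K,T=c["intrinsics"],c["world_from_camera"]
v,u=np.mgrid[:480,:640]
P=np.stack([(u-K[0,2])/K[0,0]*d,(v-K[1,2])/K[1,1]*d,d],-1)@T[:3,:3].T+T[:3,3]
cv2.imwrite("pics/top2.png",cv2.resize(p[200:350,210:410,::-1],None,fx=4,fy=4))
E
```

```text
16.85 [ 0.50981939 -0.17498734  0.22098506] [1.79685283e+02 1.08175067e-01 9.07292462e+01] [-0.3563877  -0.05561729 -0.45373837]
tin enclosing [ 0.509  -0.0591] 0.021 1277
pot (array([ 0.4252, -0.0826]), np.float64(0.0315), 4571)
pot (array([ 0.5926, -0.0811]), np.float64(0.0316), 4489)
```

View pics/w9.png

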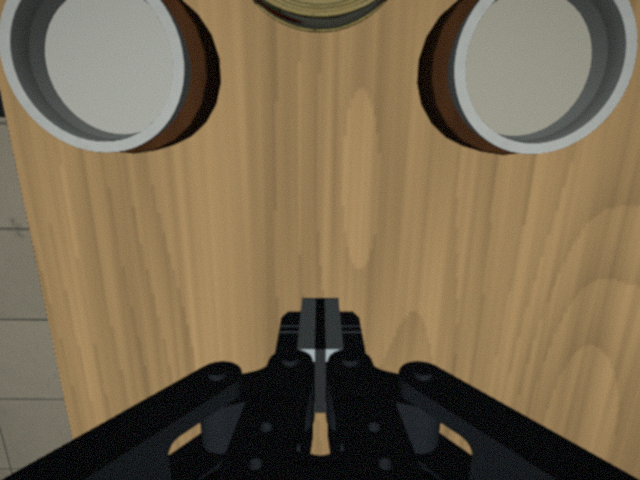

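The hand is clear. The tin, at (0.5084, -0.0215), matches the home point at (0.5084, -0.0219), worked out from the pots.

```bash
python3 -c "
from workcell import bot
print(bot.job_done())"
```

```text
the job is handed in; nothing more can be done
None
```

The tin was pushed flat through the gap and seated against both buffers, within about 1 mm of home by the wrist camera; I backed the hand clear and handed the job in at about 17 s, with the garlic, onion and spice jar untouched.

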